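Feed a lot of bearing balls onto the counting scale

ROBOT

A 7-joint arm with a two-finger parallel gripper is mounted at the origin on the work surface. World frame = base frame: x ahead of the robot, y to its left, z up, the work surface at z = 0. Lengths are in m, angles in rad, forces in N, time in s.
With the tool pointing down it reaches from about 0.425 to 0.875 m from the base axis. Payload 4.7 kg.
Tool frame: the origin (TCP) lies on the mounting face of the last link; the fingertips stand 182 mm ahead of it and the grasp point (between the pads) lies 164 mm ahead of it (ctrl.finger_overhang is the distance from the TCP to the fingertips, in m); z points along the fingers, y is the line along which they close (so a half turn about z gives the same grasp; the last joint's range is limited). The gripper opens to 87 mm and grips with 3 to 60 N. Pads are 19 mm wide; open, the fingers measure 117 mm over their backs; the gripper's body (75 mm by 190 mm) begins 51 mm behind the grasp point.
Start: joints at [1.144, 0.321, -0.07, 1.45, 0.023, 1.371, -0.057], TCP at [0.277, -0.588, 0.405] pointing down, gripper open.
Joint ranges: [-2.86, 2.86], [-0.3, 2.09], [-1.38, 1.24], [0.06, 2.45], [-1.56, 4.7], [0.09, 2.05], [-2.69, 2.69]. Speed limits (rad/s): [2.57, 2.57, 3.14, 3.14, 3.14, 3.14, 3.14].

INTERFACE

Orientations are given as a rotation vector (axis times angle).
In Python, from bench import ctrl gives the robot as it stands.
- The arm moves only by the shell command python3 -m jog 'ROWS' [FORCE]. ROWS is a JSON object of lists of equal length, an entry for each row: "translation": the shift along the tool's x, y, z as a fraction of full scale, a list of three; "yaw": the turn about the tool's z as a fraction of full scale; "jaw": the closure, from 0 (fully open) to 1 (shut). In form: {"translation": [[dx, dy, dz], ...], "yaw": [yaw, ...], "jaw": [jaw, ...]}. A call has 1 to 8 rows; each row is the pose to reach, as a shift and turn from the pose commanded when the call began, along the tool's axes at that moment, turning the shorter way round; what a row does not reach only later rows make up. Full scale, the value 1, is 0.2 m for a shift and 180 degrees for a turn. A row lasts 1/8 s, in which the tool goes at most 62.5 mm and 10.7 degrees, less where a joint would pass 70% of its speed; a pose out of reach is approached as far as the arm can. A call with a number of a shift or a turn outside -1 to 1 is refused whole. A call with a gripper value outside its range is refused whole. The fingers move at their own pace and stop on an object; FORCE is the grip in N (left out, the last holds). Time passes only in rows, so rows that repeat a pose let the fingers close. It gives the time, the measured TCP pose, the force, the opening and the grip force at its end, in the units of the state.
- ctrl.get_state(): the state, without advancing time (a new reading comes with each control period).
- ctrl.get_image(name): name is "scene" or "top" or "wrist"; returns a dict with "pixels" (420x560x3 uint8, blue, green, red), "fx", "fy", "cx", "cy" (pixels), "R" (3x3) and "t" (3): a world point X has camera coordinates R X + t; the wrist camera has in their place "mount" (4x4, takes a point from camera to tool coordinates, whose origin is the TCP and whose axes are the flange's). Camera axes: x right, y down, z forward; pixel columns grow to the right and rows downward; lengths in m; the calibration is good to about 2 mm. A picture is of the moment at which its call begins: read the wrist's pose just before it. There is no depth.
- ctrl.close_job(): hands the job in; it is judged then, once.
Trained networks look in a picture, given as the dict that the camera call returned (one of the last four; its "shot" number tells which), for a name from the list of things; names that differ only in an ending like _2 or _b are one class to them, and where a whole thing is asked for, a point or a joint stands for the part that bears it (a point fixed in the world has none). Each returns a list of dicts, best first, with "p" (0 to 1); they miss things now and then, are a little off and sometimes report something else, mostly with a low value. They report only what shows in the picture. A call takes as long as a camera call. They do not tell look-alikes from the thing itself.
- ctrl.silhouettes(label, picture): "region" (420x560 bool, what is visible of it) and "at" ([column, row] in pixels, amid what is visible of it).
The state is a dict: "time": time; "joint_positions": joint angles; "qd": joint speeds; "joint_torque": joint torques, N m; "position": TCP position; "tool_rot": TCP orientation; "ft_force": force on the tool from outside, world axes, zero at the start; "torque": the same for the moment, N m; "grip_width": opening from 0.0 (shut) to 1.0 (fully open); "grip_force": force on a finger pad.
Only numpy, scipy, OpenCV 4.12 (cv2) and the standard library are available. Lean on these libraries where they do the work, as an engineer would, in place of code of your own. Each camera call takes 0.05 s, during which the arm holds its last target. There are 200 camera calls.

TASK

Pour all eight bearing balls from the small blue parts bin into the hopper of the blue gravity feeder while its gate is shut, and stand the empty bin back level on the bench. Then lift the feeder's sprung gate by its handle to half of its travel, never close to wide open, so that the balls run out in a single layer into the pan of the counting scale, and finish while still holding the gate at half travel with all eight balls in the pan. Leave the loose gauges and parts round about where they are.

Things in the scene. Friction and masses are not known exactly. Their poses are not given: they have to be found in the camera images.
- feeder: Blue sheet-metal gravity feeder, fixed: an open-topped hopper 150 (x) x 132 (y) x 215 mm high. Origin: its centre at bench height, z up. Its inner floor slopes down 18 degrees to -x, to an outlet 124 mm wide in the -x face, closed by the gate; a chute beyond it reaches x = -129 mm, over the scale's pan. Two dark spring barrels, 20 mm thick, stand at x = -95, y = +-30 mm, tops at 236 mm.
- feeder_mouth (a point): Centre of the hopper's open mouth, level with its rim, 215 mm above the bench. The opening is 142 (feeder x) x 124 (feeder y) mm, walls 4 mm with a 10 mm outer flange.
- gate (a joint): Height of the sprung shutter (gate) in the outlet, m: 0 shut, 0.044 fully up, half travel 0.022 (the red tick of the white scale beside the gate; black ticks: shut and full). Lifting takes about 6 N at first, 11 N at half, 16 N at full travel; let go, it drops shut. At half travel one layer of balls passes under it; below about 0.015 none.
- gate_handle (a point): Middle of the gate's handle, which rises with the gate: a level black round bar 12 mm thick, 84 mm long along feeder y, with red ends, 277 mm above the bench when shut. It rides on two 7 mm rods at y = +-30 mm: 53 mm free between them, 41 mm free below the bar's centre. Pinch it from above between the rods, fingers closing along feeder x.
- bin_grip (a point): Small blue plastic stacking parts bin, loose, level on the bench, holding the 8 balls: 93 (x) x 58 (y) x 48 mm high, wall 2.5 mm, about 60 g (balls 134 g more). This point: in its mid-plane, near its centre of mass, 28 mm above its underside, 38 mm from its back. z up; +x is its pouring front: a 45 degree ramp up to a low lip 53 mm ahead of this point and 5 mm above it. Sides flat and parallel, 58 mm apart.
- scale: Grey parts-counting scale, fixed under the feeder's chute, 170 (x) x 230 (y) mm, with a square steel pan on top; origin under the body at bench height, axes parallel to the feeder's.
- pan (a point): Centre of the floor of the scale's pan, 66 mm above the bench. The pan is 184 x 184 mm inside (along the scale's axes), walls 27 mm high and 3 mm thick.
- ball0_center (a point): Centre of a steel bearing ball, 16 mm diameter, 17 g, rolls freely; all eight lie in the small parts bin at the start.
- ball1_center (a point): Centre of a steel bearing ball, 16 mm diameter, 17 g, rolls freely; all eight lie in the small parts bin at the start.
- ball2_center (a point): Centre of a steel bearing ball, 16 mm diameter, 17 g, rolls freely; all eight lie in the small parts bin at the start.
- ball3_center (a point): Centre of a steel bearing ball, 16 mm diameter, 17 g, rolls freely; all eight lie in the small parts bin at the start.
- ball4_center (a point): Centre of a steel bearing ball, 16 mm diameter, 17 g, rolls freely; all eight lie in the small parts bin at the start.
- ball5_center (a point): Centre of a steel bearing ball, 16 mm diameter, 17 g, rolls freely; all eight lie in the small parts bin at the start.
- ball6_center (a point): Centre of a steel bearing ball, 16 mm diameter, 17 g, rolls freely; all eight lie in the small parts bin at the start.
- ball7_center (a point): Centre of a steel bearing ball, 16 mm diameter, 17 g, rolls freely; all eight lie in the small parts bin at the start.
- impeller: Bystander: maroon pump impeller, 150 mm across, 54 mm high, loose; origin at the centre of its underside.
- flange: Bystander: turned steel flange, 124 mm across, 30 mm high, loose; origin at the centre of its underside.
- ring_gauge: Bystander: dark steel ring gauge, 64 mm across, 22 mm high, loose; origin at the centre of its underside.
- caliper: Bystander: digital caliper lying flat, 190 mm long, 11 mm high, loose; origin at the centre of its underside.
Mind the look-alikes: they are no part of the job. Of the things that look like the part that bears bin_grip, take the one that is farthest from the robot's base at the start.

How it is judged:
By the outcome, as a careful person would: the job done as asked, in the order asked, and still so for the second after the job is handed in, while the arm keeps its last pose, push and grip.
It also fails if it takes over 72 s, if anything falls off the work surface, if the arm or the gripper's body presses on something with over 40 N, if the wrist force passes 120 N, or if a joint passes its speed limit or range.

## Working session

There is one attempt and no reset: what is moved stays moved. The work goes in short steps, Python scripts to look and compute and a shell command to move; the robot and the scene stay as the last step left them, time stands still between calls to the robot, and variables do not carry over. Pictures are saved under pics/ and viewed, at most 10 in all, crops included, and the job is handed in when it is done.

```bash
ls; mkdir -p pics; python3 - <<'E'
from bench import ctrl
import cv2,numpy as np
s=ctrl.get_state();print(s)
for n in("scene","top"):
    p=ctrl.get_image(n);cv2.imwrite(f"pics/{n}0.png",p["pixels"])
    print(n,p["fx"],p["cx"],p["cy"],np.round(p["R"],3).tolist(),np.round(p["t"],3).tolist())
    for l in("feeder","gate_handle","bin_grip","scale","impeller","flange","ring_gauge","caliper","ball0_center"):
        print(l,[(round(d["p"],2),np.round(d["at"]).tolist(),int(d["region"].sum())) for d in ctrl.silhouettes(l,p)])
E
```

```text
pics
{'time': 0.0, 'joint_positions': array([ 1.14410527,  0.32180159, -0.07012701,  1.4517113 ,  0.02263092,
        1.37078011, -0.05690902]), 'qd': array([ 3.21344194e-04, -4.10322835e-04, -4.24197670e-04,  8.09817234e-05,
       -3.75359294e-03, -4.07761899e-05, -1.91026990e-04]), 'joint_torque': array([-1.58591829e-04, -4.91292894e+01, -4.04268745e-01, -3.12525451e+01,
       -6.39376324e-02,  4.37380420e-02,  1.98703301e-04]), 'position': array([ 0.27722061, -0.58767868,  0.4036572 ]), 'tool_rot': array([-3.06378445e+00, -6.86504654e-01,  8.33903044e-04]), 'ft_force': array([-0.1341864 , -0.02053399,  0.06925253]), 'torque': array([ 0.00322348, -0.04255021, -0.05454334]), 'grip_force': 0.0, 'grip_width': 1.0005552073385833}
scene 415.1878245268207 289.28777984225 210.42561343411361 [[0.356, 0.935, 0.01], [0.752, -0.28, -0.596], [-0.554, 0.219, -0.803]] [-0.128, -0.313, 1.511]
feeder [(0.89, [402.0, 181.0], 6560), (0.68, [268.0, 306.0], 1679)]
gate_handle [(0.92, [375.0, 171.0], 481)]
bin_grip [(0.78, [261.0, 212.0], 697), (0.71, [215.0, 238.0], 745)]
scale [(0.87, [330.0, 211.0], 4304), (0.59, [376.0, 171.0], 491)]
impeller [(0.8, [177.0, 327.0], 2715)]
flange [(0.92, [268.0, 305.0], 1656), (0.46, [401.0, 179.0], 6568)]
ring_gauge [(0.72, [337.0, 304.0], 413)]
caliper [(0.6, [197.0, 193.0], 411)]
ball0_center []
top 379.7655790139849 284.1196302856192 205.28546084572307 [[-0.073, -0.997, -0.001], [-0.977, 0.072, -0.2], [0.2, -0.013, -0.98]] [-0.022, 0.554, 0.905]
feeder [(0.63, [135.0, 228.0], 8171)]
gate_handle [(0.85, [163.0, 228.0], 945)]
bin_grip [(0.96, [358.0, 242.0], 601), (0.64, [307.0, 266.0], 864)]
scale [(0.69, [226.0, 241.0], 7267), (0.63, [133.0, 230.0], 8313)]
impeller [(0.7, [411.0, 165.0], 2412)]
flange [(0.86, [323.0, 161.0], 1525)]
ring_gauge [(0.88, [262.0, 134.0], 376)]
caliper [(0.79, [379.0, 320.0], 850), (0.68, [326.0, 163.0], 1603)]
ball0_center [(0.39, [162.0, 226.0], 923)]
```

```bash
python3 - <<'E'
import cv2
a=cv2.imread("pics/scene0.png");b=cv2.imread("pics/top0.png")
cv2.imwrite("pics/scene0b.png",cv2.resize(a[100:380,120:480],(771,600),interpolation=cv2.INTER_CUBIC))
cv2.imwrite("pics/top0b.png",cv2.resize(b[80:360,60:420],(771,600),interpolation=cv2.INTER_CUBIC))
E
```

```text
(no output)
```

View pics/scene0b.png

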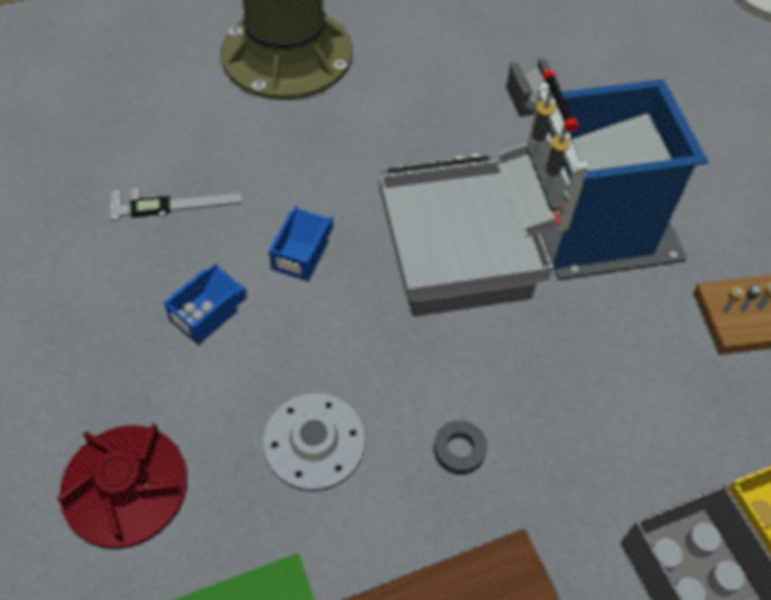

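View pics/top0b.png

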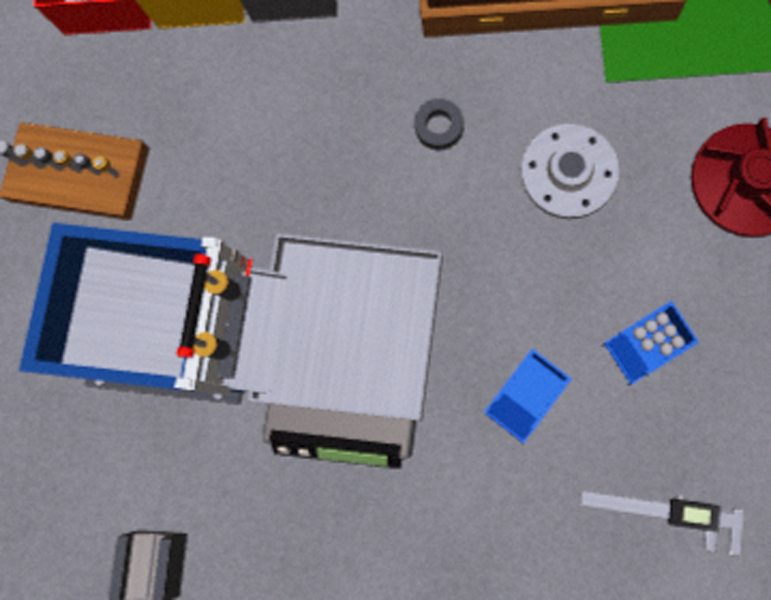

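The networks and the views agree. There are two blue bins: one at top pixel (358,242) and scene (215,238), holding balls, and an empty one at top (307,266) and scene (261,212). The first is farther from the base, which is toward the bottom of the top view. The feeder's hopper is at left in the top view. The handle's red ends are at about (154,201) and (146,244).

Next I measure both bins and the feeder, and take a close crop of the chosen bin.

```bash
cat > h.py <<'E'
from bench import ctrl
import cv2,numpy as np
from scipy.optimize import minimize
from scipy.spatial.transform import Rotation as Ro
def proj(p,X):
    c=np.asarray(X)@np.array(p["R"]).T+p["t"]
    return c[:,:2]/c[:,2:]*[p["fx"],p["fy"]]+[p["cx"],p["cy"]]
def back(p,uv,z):
    uv=np.atleast_2d(uv);R=np.array(p["R"]);t=np.array(p["t"])
    d=np.c_[(uv-[p["cx"],p["cy"]])/[p["fx"],p["fy"]],np.ones(len(uv))]@R
    c=-R.T@t
    return c+d*((z-c[2])/d[:,2])[:,None]
B=np.array([(x,y,z) for y in(-.029,.029) for x,z in((-.038,0),(-.038,.048),(.02,0),(.055,.033),(.025,.048))])
def place(M,q):
    c,s=np.cos(q[2]),np.sin(q[2]);return M@np.array([[c,s,0],[-s,c,0],[0,0,1]])+[q[0],q[1],0]
def iou(q,M,views):
    e=0
    for p,r in views:
        m=np.zeros((1680,2240),np.uint8)
        h=cv2.convexHull((proj(p,place(M,q))*4+1.5).round().astype(np.int32));cv2.fillConvexPoly(m,h,1)
        m=cv2.resize(m.astype(np.float32),(560,420),interpolation=cv2.INTER_AREA)
        e-=np.minimum(m,r).sum()/np.maximum(m,r).sum()
    return e/len(views)
def fit(M,views,x0):
    return min((minimize(iou,[x0[0],x0[1],a],args=(M,views),method="Nelder-Mead",options=dict(initial_simplex=[[x0[0],x0[1],a],[x0[0]+.02,x0[1],a],[x0[0],x0[1]+.02,a],[x0[0],x0[1],a+.4]],xatol=2e-4,fatol=1e-4)) for a in np.arange(0,6.28,.785)),key=lambda r:r.fun)
E
python3 - <<'E'
from h import *
P={n:ctrl.get_image(n) for n in("scene","top")}
b={n:ctrl.silhouettes("bin_grip",P[n]) for n in P}
for c in("B",[358,242],[215,238]),("A",[307,266],[261,212]):
    v=[]
    for n,at in(("top",c[1]),("scene",c[2])):
        d=min(b[n],key=lambda d:np.hypot(*(np.array(d["at"])-at)));v.append((P[n],d["region"].astype(np.float32)))
    x0=back(P["top"],c[1],.03)[0]
    r=fit(B,v,x0);print(c[0],r.x,np.degrees(r.x[2]),r.fun)
f=lambda a,o:np.array(a)/2.142+o
t=lambda a,z:back(P["top"],f(a,[60,80]),z)
s=lambda a,z:back(P["scene"],f(a,[120,100]),z)
print("flange top",t([(55,226),(22,370)],.215),"scene",s([(665,83),(705,160)],.215))
print("red ends",t([(201,260),(185,352)],.277),s([(548,73),(570,124)],.277))
print("handle net",[back(P[n],ctrl.silhouettes("gate_handle",P[n])[0]["at"],.277) for n in P])
print("pan rim .093 top",t([(278,237),(441,254),(420,418)],.093),"scene",s([(381,175),(412,288),(549,266)],.093))
cv2.imwrite("pics/c1.png",np.hstack([cv2.resize(P["top"]["pixels"][205:305,275:400],(500,400),interpolation=2),cv2.resize(P["scene"]["pixels"][200:270,190:242],(297,400),interpolation=2)]))
E
```

```text
B [ 0.45492236 -0.26504822  2.03837073] 116.79003985778215 -0.31815317273139954
A [ 0.4071231  -0.11236862  2.40722248] 137.9236883230302 -0.9525234699249268
flange top [[0.59231667 0.35744263 0.215     ]
 [0.45157042 0.38448879 0.215     ]] scene [[0.46131199 0.38428794 0.215     ]
 [0.59451485 0.35687656 0.215     ]]
red ends [[0.53219614 0.19206982 0.277     ]
 [0.44966862 0.20656297 0.277     ]] [[0.44665854 0.2070093  0.277     ]
 [0.53191744 0.19064186 0.277     ]]
handle net [array([[0.56096322, 0.15043893, 0.277     ]]), array([[0.47924419, 0.1719168 , 0.277     ]])]
pan rim .093 top [[ 0.59696243  0.16583575  0.093     ]
 [ 0.56344278 -0.01895482  0.093     ]
 [ 0.38170076  0.0155643   0.093     ]] scene [[ 0.38307968  0.01792247  0.093     ]
 [ 0.57005133 -0.01398149  0.093     ]
 [ 0.60040327  0.1635891   0.093     ]]
```

View pics/c1.png

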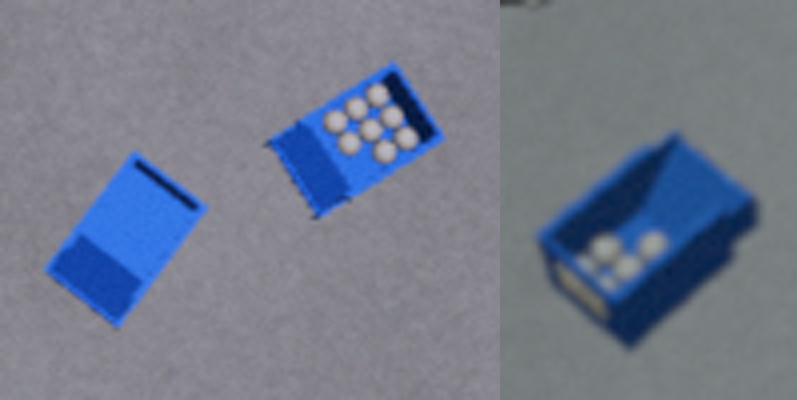

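The close crop shows bin B, holding eight balls with its ramp to the lower left. Bin A is empty. The network mask for B was poor, so I refit B with a colour mask and work out the first move.

```bash
cat >> h.py <<'E'
def bluemask(p,uv,r=32):
    hsv=cv2.cvtColor(p["pixels"],cv2.COLOR_BGR2HSV)
    m=cv2.inRange(hsv,(100,120,30),(130,255,255));k=np.zeros_like(m);cv2.circle(k,tuple(uv),r,255,-1);m&=k
    n,l,st,_=cv2.connectedComponentsWithStats(m);i=1+st[1:,4].argmax();m=(l==i).astype(np.uint8)
    c,_=cv2.findContours(m,0,1);cv2.drawContours(m,c,-1,1,-1)
    return m.astype(np.float32)
FX=np.array([np.sin(.185),np.cos(.185),0]);FY=np.array([-np.cos(.185),np.sin(.185),0]);FC=np.array([.508,.292,0])
def fw(x,y,z):return FC+x*FX+y*FY+[0,0,z]
def go(g,yaw):
    "tool-frame move so the grasp point is at g, closing axis (tool y) along world angle yaw (mod pi)"
    s=ctrl.get_state();R=Ro.from_rotvec(s["tool_rot"]).as_matrix()
    d=R.T@(np.array(g)+[0,0,.164]-s["position"])
    cur=np.arctan2(R[1,1],R[0,1]);w=-(yaw-cur);w=(w+np.pi/2)%np.pi-np.pi/2
    print("t",round(s["time"],2),"shift/fs",np.round(d/.2,4),"yaw/fs",round(w/np.pi,4),"q7",round(s["joint_positions"][6],2),"z axis",np.round(R[:,2],3),"tool y deg",round(np.degrees(cur),1))
E
python3 - <<'E'
from h import *
P={n:ctrl.get_image(n) for n in("scene","top")}
v=[(P["top"],bluemask(P["top"],(358,242))),(P["scene"],bluemask(P["scene"],(215,238)))]
x0=back(P["top"],[358,242],.03)[0]
r=fit(B,v,x0);print(r.x,np.degrees(r.x[2]),r.fun)
for k in v: print(fit(B,[k],x0).x)
go([*r.x[:2],.12],r.x[2]+np.pi/2)
go([*r.x[:2],.029],r.x[2]+np.pi/2)
E
```

```text
[ 0.45531909 -0.26397867  2.03626405] 116.66933580791184 -0.9199045896530151
[ 0.45569344 -0.26371997  2.05045828]
[ 0.45477347 -0.26369328  2.00966429]
t 1.4 shift/fs [ 1.4959 -1.085   0.6037] yaw/fs 0.4921 q7 -0.06 z axis [ 0. -0. -1.] tool y deg -64.7
t 1.4 shift/fs [ 1.4959 -1.085   1.0587] yaw/fs 0.4921 q7 -0.06 z axis [ 0. -0. -1.] tool y deg -64.7
```

```bash
python3 -m jog '{"translation":[[0.1,-0.07,0],[0.3,-0.2,0.05],[0.5,-0.35,0.1],[0.7,-0.5,0.15],[0.85,-0.6,0.2],[0.95,-0.68,0.2],[1,-0.72,0.2],[1,-0.72,0.2]],"yaw":[-0.04,-0.1,-0.16,-0.22,-0.28,-0.34,-0.4,-0.4],"jaw":[0,0,0,0,0,0,0,0]}'
python3 - <<'E'
from h import *
g=[.4553,-.2639];y=2.0363+np.pi/2
go([*g,.12],y);go([*g,.029],y)
E
```

```text
time: 2.4
position: [0.3974, -0.3714, 0.365]
tool_rot: [2.075, 2.358, 0.0]
ft_force: [0.1, -0.2, 0.6]
grip_width: 1.001
grip_force: 0.0
t 2.4 shift/fs [0.4964 0.3552 0.4051] yaw/fs -0.1077 q7 0.79 z axis [ 0. -0. -1.] tool y deg 7.3
t 2.4 shift/fs [0.4966 0.355  0.8601] yaw/fs -0.1077 q7 0.79 z axis [ 0. -0. -1.] tool y deg 7.3
```

```bash
python3 -m jog '{"translation":[[0.12,0.09,0.08],[0.3,0.2,0.2],[0.45,0.3,0.3],[0.497,0.355,0.38],[0.497,0.355,0.405],[0.497,0.355,0.405]],"yaw":[-0.04,-0.08,-0.108,-0.108,-0.108,-0.108],"jaw":[0,0,0,0,0,0]}'
python3 - <<'E'
from h import *
g=[.4553,-.2639];y=2.0363+np.pi/2
go([*g,.029],y)
s=ctrl.get_state();p=ctrl.get_image("wrist");M=np.array(p["mount"])
cv2.imwrite("pics/w1.png",p["pixels"])
T=np.eye(4);T[:3,:3]=Ro.from_rotvec(s["tool_rot"]).as_matrix();T[:3,3]=s["position"]
W=np.linalg.inv(T@M);p["R"]=W[:3,:3];p["t"]=W[:3,3]
m=p["pixels"].copy()
for q in proj(p,place(B,[*g,2.0363])): cv2.circle(m,tuple(q.astype(int)),3,(0,0,255),-1)
cv2.imwrite("pics/w1b.png",m)
E
```

```text
time: 3.15
position: [0.454, -0.2663, 0.2837]
tool_rot: [-1.653, -2.671, 0.001]
ft_force: [-0.2, -0.2, 1.1]
grip_width: 1.003
grip_force: 0.0
t 3.15 shift/fs [0.0077 0.0116 0.4536] yaw/fs -0.001 q7 0.87 z axis [-0.001 -0.    -1.   ] tool y deg 26.5
```

View pics/w1b.png

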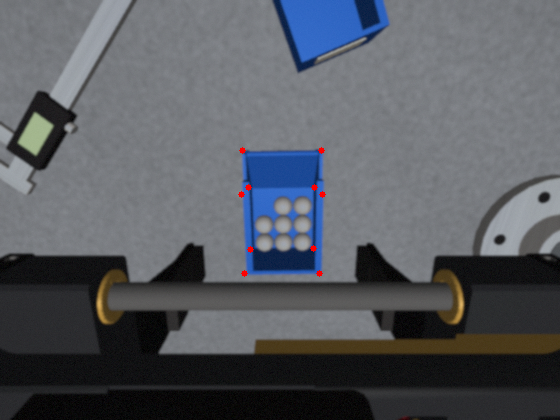

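The wrist view shows the model corners lying on the chosen bin, with its front at row 150, its back at row 273 and eight balls inside. Next I descend and grip.

```bash
python3 -m jog '{"translation":[[0.008,0.012,0.1],[0.008,0.012,0.25],[0.008,0.012,0.38],[0.008,0.012,0.45],[0.008,0.012,0.453],[0.008,0.012,0.453],[0.008,0.012,0.453],[0.008,0.012,0.453]],"yaw":[0,0,0,0,0,0,0,0],"jaw":[0,0,0,0,0,0.5,0.5,0.5]}' 15
python3 -m jog '{"translation":[[0,0,0],[0,0,0],[0,0,-0.03],[0,0,-0.1],[0,0,-0.25],[0,0,-0.4],[0,0,-0.55],[0,0,-0.7]],"yaw":[0,0,0,0,0,0,0,0],"jaw":[0.5,0.5,0.5,0.5,0.5,0.5,0.5,0.5]}'
python3 - <<'E'
from h import *
y=-.185+np.pi/2  # closing axis along feeder x: angle of FX
for z in(.36,):go(fw(.02,-.032,z),y)
go(fw(.02,-.032,.255),y)
E
```

```text
time: 4.2
position: [0.4563, -0.2624, 0.1939]
tool_rot: [1.648, 2.673, -0.0]
ft_force: [-0.3, -0.2, -0.6]
grip_width: 0.744
grip_force: 0.0
time: 5.2
position: [0.456, -0.2619, 0.3349]
tool_rot: [1.648, 2.674, 0.0]
ft_force: [0.9, -0.3, -2.1]
grip_width: 0.66
grip_force: 15.0
t 5.2 shift/fs [ 2.3389  1.6656 -0.9464] yaw/fs -0.2927 q7 0.89 z axis [ 0.001 -0.    -1.   ] tool y deg 26.7
t 5.2 shift/fs [ 2.3392  1.6654 -0.4214] yaw/fs -0.2927 q7 0.89 z axis [ 0.001 -0.    -1.   ] tool y deg 26.7
```

```bash
python3 -m jog '{"translation":[[0.02,0.01,-0.1],[0.07,0.05,-0.25],[0.17,0.12,-0.42],[0.3,0.22,-0.6],[0.45,0.32,-0.75],[0.6,0.42,-0.85],[0.73,0.52,-0.92],[0.86,0.61,-0.94]],"yaw":[0,-0.02,-0.04,-0.06,-0.08,-0.1,-0.12,-0.14],"jaw":[0.5,0.5,0.5,0.5,0.5,0.5,0.5,0.5]}'
python3 - <<'E'
from h import *
go(fw(.02,-.032,.36),-.185+np.pi/2)
E
```

```text
time: 6.2
position: [0.488, -0.052, 0.522]
tool_rot: [1.02, 2.97, -0.0]
ft_force: [0.6, -0.0, -2.2]
grip_width: 0.667
grip_force: 15.0
t 6.2 shift/fs [ 0.8813  1.5806 -0.0106] yaw/fs -0.1517 q7 0.99 z axis [ 0.001 -0.001 -1.   ] tool y deg 52.1
```

```bash
python3 -m jog '{"translation":[[0.08,0.15,0],[0.16,0.3,0],[0.25,0.45,0],[0.33,0.6,0],[0.41,0.74,0],[0.48,0.86,0],[0.53,0.95,0],[0.55,1,0]],"yaw":[-0.02,-0.04,-0.06,-0.08,-0.1,-0.12,-0.14,-0.152],"jaw":[0.5,0.5,0.5,0.5,0.5,0.5,0.5,0.5]}'
python3 - <<'E'
from h import *
go(fw(.02,-.032,.36),-.185+np.pi/2)
E
```

```text
time: 7.2
position: [0.5246, 0.173, 0.5205]
tool_rot: [-0.287, -3.127, -0.0]
ft_force: [-1.0, 0.3, -1.4]
grip_width: 0.668
grip_force: 15.0
t 7.2 shift/fs [ 0.0298  0.6697 -0.0173] yaw/fs 0.0006 q7 0.93 z axis [-0.001  0.    -1.   ] tool y deg 79.5
```

```bash
python3 -m jog '{"translation":[[0.01,0.12,0],[0.02,0.28,0],[0.03,0.43,0],[0.03,0.56,0],[0.03,0.64,0],[0.03,0.67,0],[0.03,0.67,0],[0.03,0.67,0]],"yaw":[0,0,0,0,0,0,0,0],"jaw":[0.5,0.5,0.5,0.5,0.5,0.5,0.5,0.5]}'
cat >> h.py <<'E'
def wrist():
    s=ctrl.get_state();p=ctrl.get_image("wrist")
    T=np.eye(4);T[:3,:3]=Ro.from_rotvec(s["tool_rot"]).as_matrix();T[:3,3]=s["position"]
    W=np.linalg.inv(T@np.array(p["mount"]));p["R"]=W[:3,:3];p["t"]=W[:3,3];return p
def draw(p,pts,col=(0,0,255),closed=True):
    cv2.polylines(p["pixels"],[(proj(p,pts)*8).astype(np.int32)],closed,col,1,cv2.LINE_AA,3)
E
python3 - <<'E'
from h import *
go(fw(.02,-.032,.255),-.185+np.pi/2)
im=[]
for p in(wrist(),ctrl.get_image("top")):
    draw(p,[fw(x,y,.215) for x,y in((.071,.062),(.071,-.062),(-.071,-.062),(-.071,.062))])
    draw(p,[fw(-.095,y,.277) for y in(-.042,.042)],(0,255,0))
    im.append(p["pixels"])
cv2.imwrite("pics/w2.png",np.hstack([im[0],cv2.resize(im[1][130:300,20:250],(560,414))[:, :]]) if 0 else np.hstack([cv2.resize(im[0],(440,330)),cv2.resize(im[1][140:290,40:200],(352,330),interpolation=2)]))
E
```

```text
time: 8.2
position: [0.5441, 0.3033, 0.5211]
tool_rot: [0.296, 3.127, -0.002]
ft_force: [0.2, -0.1, -1.9]
grip_width: 0.662
grip_force: 15.0
t 8.2 shift/fs [0.0072 0.0118 0.5104] yaw/fs -0.0013 q7 0.63 z axis [ 0.    -0.001 -1.   ] tool y deg 79.2
```

View pics/w2.png

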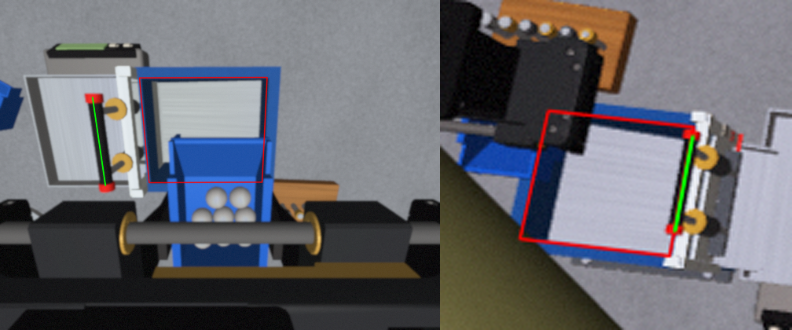

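```bash
python3 -m jog '{"translation":[[0.017,0.012,0.08],[0.017,0.012,0.2],[0.017,0.012,0.32],[0.017,0.012,0.42],[0.017,0.012,0.49],[0.017,0.012,0.53],[0.017,0.012,0.54],[0.017,0.012,0.54]],"yaw":[0,0,0,0,0,0,0,0],"jaw":[0.5,0.5,0.5,0.5,0.5,0.5,0.5,0.5]}'
python3 -m jog '{"translation":[[0,0,0.02],[0,0,0.04],[0,0,0.06],[0,0,0.07],[0,0,0.07]],"yaw":[0,0,0,0,0],"jaw":[0.5,0.5,0.5,0.5,0.5]}'
python3 - <<'E'
from h import *
go(fw(.02,-.030,.213),-.185+np.pi/2)
a=wrist()["pixels"];b=ctrl.get_image("scene")["pixels"]
cv2.imwrite("pics/w3.png",np.hstack([cv2.resize(a,(440,330)),cv2.resize(b[95:245,330:490],(352,330),interpolation=2)]))
E
```

```text
time: 9.3
position: [0.5409, 0.3075, 0.4136]
tool_rot: [0.294, 3.127, 0.001]
ft_force: [-0.2, -0.2, -2.2]
grip_width: 0.663
grip_force: 15.0
time: 9.93
position: [0.5394, 0.3082, 0.4001]
tool_rot: [-0.292, -3.126, 0.001]
ft_force: [-5.7, -0.6, 4.8]
grip_width: 0.663
grip_force: 15.0
t 9.93 shift/fs [-0.0108 -0.0083  0.1153] yaw/fs -0.0003 q7 0.6 z axis [-0.002 -0.    -1.   ] tool y deg 79.3
```

View pics/w3.png

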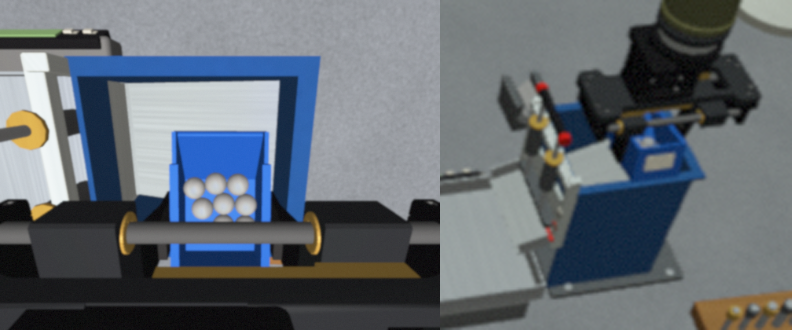

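```bash
python3 -m jog '{"translation":[[-0.005,0,0.02],[-0.005,0,0.04],[-0.01,0,0.06],[-0.01,0,0.075],[-0.01,0,0.09],[-0.01,0,0.1],[-0.01,0,0.11],[-0.01,0,0.11]],"yaw":[0,0,0,0,0,0,0,0],"jaw":[0.5,0.5,0.5,0.5,0.5,0.5,0.5,0.5]}'
python3 - <<'E'
from h import *
go(fw(.02,-.030,.213),-.185+np.pi/2)
a=wrist()["pixels"];b=ctrl.get_image("scene")["pixels"]
cv2.imwrite("pics/w4.png",np.hstack([cv2.resize(a,(440,330)),cv2.resize(b[95:245,330:490],(352,330),interpolation=2)]))
E
```

```text
time: 11.02
position: [0.5417, 0.3078, 0.3787]
tool_rot: [-0.292, -3.127, 0.0]
ft_force: [-6.2, -1.8, 5.9]
grip_width: 0.66
grip_force: 15.0
t 11.03 shift/fs [ 0.0013 -0.0085  0.0084] yaw/fs -0.0005 q7 0.59 z axis [-0. -0. -1.] tool y deg 79.3
```

View pics/w4.png

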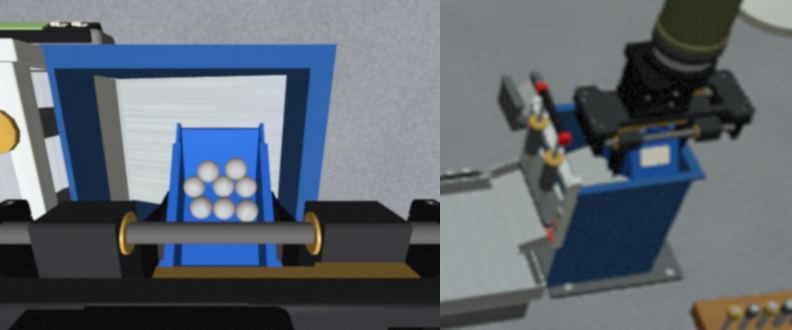

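```bash
python3 -m jog '{"translation":[[-0.01,0,0.005],[-0.02,0,0.01],[-0.03,0,0.01],[-0.04,0,0.01],[-0.05,0,0.01],[-0.05,0,0.01]],"yaw":[0,0,0,0,0,0],"jaw":[0.5,0.5,0.5,0.5,0.5,0.5]}'
python3 - <<'E'
from h import *
go(fw(.02,-.030,.213),-.185+np.pi/2)
a=wrist()["pixels"];b=ctrl.get_image("scene")["pixels"]
cv2.imwrite("pics/w5.png",np.hstack([cv2.resize(a,(440,330)),cv2.resize(b[95:245,330:490],(352,330),interpolation=2)]))
p=ctrl.get_image("wrist");print([(round(d["p"],2),np.round(d["at"])) for d in ctrl.silhouettes("ball0_center",p)])
E
```

```text
time: 11.88
position: [0.5475, 0.3073, 0.3746]
tool_rot: [-0.286, -3.116, 0.005]
ft_force: [-16.4, -1.3, 5.3]
grip_width: 0.664
grip_force: 15.0
t 11.88 shift/fs [ 0.0304 -0.0115 -0.0114] yaw/fs 0.0007 q7 0.59 z axis [-0.012 -0.002 -1.   ] tool y deg 79.5
[(0.55, array([314., 254.]))]
```

View pics/w5.png

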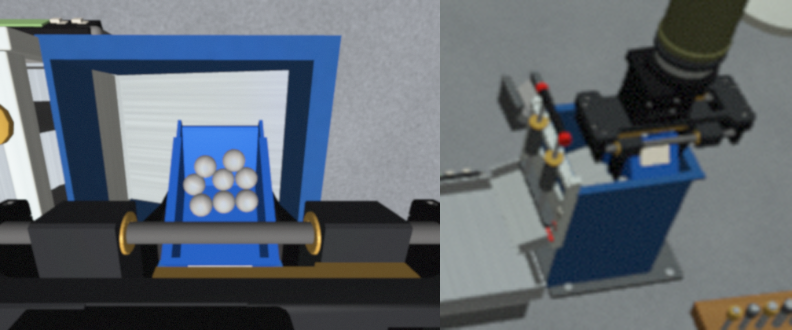

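```bash
python3 - <<'E'
from h import *
p=ctrl.get_image("wrist");M=np.array(p["mount"]);K=560/440
print("fx",p["fx"],"mount",np.round(M,3).tolist())
def tilt(l,r,v,w=.058):
    z=p["fx"]*w/((r-l)*K);u=(l+r)/2*K
    c=np.array([(u-p["cx"])/p["fx"]*z,(v*K-p["cy"])/p["fy"]*z,z,1]);t=(M@c)[:3]-[0,0,.164]
    print(np.round(t*1000),"tilt",np.degrees(np.arctan2(t[2],t[0])+np.arctan2(5,53)))
tilt(170,272,138);tilt(172,269,131);tilt(177,267,124);tilt(177,265,121)
E
```

```text
fx 308.25756691461 mount [[-0.0, -0.959, -0.283, 0.077], [1.0, -0.0, 0.0, 0.001], [-0.0, -0.283, 0.959, 0.02], [0.0, 0.0, 0.0, 1.0]]
[54.  2. -8.] tilt -2.600530995902014
[56.  1.  1.] tilt 6.111442126366037
[59.  2. 13.] tilt 18.043936410753613
[60.  2. 17.] tilt 21.424693245434884
```

The bin has tilted only about 20°. Friction on the rim cancelled the turning moment and the bin slid about 9 mm forward in the pads. I lift off, then retry as an arc about the rim edge so the friction helps the tilt.

```bash
python3 -m jog '{"translation":[[0.05,0,-0.01],[0.07,0,-0.05],[0.07,0,-0.12],[0.07,0,-0.19],[0.04,0,-0.21],[0.03,0,-0.22],[0.03,0,-0.22]],"yaw":[0,0,0,0,0,0,0],"jaw":[0.5,0.5,0.5,0.5,0.5,0.5,0.5]}'
python3 - <<'E'
from h import *
go(fw(.02,-.035,.215+.027),-.185+np.pi/2)
E
```

```text
time: 13.0
position: [0.5471, 0.3058, 0.4187]
tool_rot: [-0.295, -3.127, 0.0]
ft_force: [0.4, 0.6, -2.2]
grip_width: 0.664
grip_force: 15.0
t 13.0 shift/fs [ 0.0046 -0.0038  0.0635] yaw/fs -0.001 q7 0.61 z axis [-0.001 -0.    -1.   ] tool y deg 79.2
```

```bash
python3 -m jog '{"translation":[[0.005,0,0.04],[0.005,0,0.065],[0.013,0,0.08],[0.02,0,0.095],[0.03,0,0.107],[0.04,0,0.118],[0.048,0,0.133],[0.055,0,0.148]],"yaw":[0,0,0,0,0,0,0,0],"jaw":[0.5,0.5,0.5,0.5,0.5,0.5,0.5,0.5]}'
python3 -m jog '{"translation":[[0.005,0,0.015],[0.01,0,0.03],[0.012,0,0.045],[0.015,0,0.06],[0.015,0,0.06]],"yaw":[0,0,0,0,0],"jaw":[0.5,0.5,0.5,0.5,0.5]}'
python3 - <<'E'
from h import *
go(fw(.02,-.022,.213),-.185+np.pi/2)
a=wrist()["pixels"];b=ctrl.get_image("scene")["pixels"]
cv2.imwrite("pics/w6.png",np.hstack([cv2.resize(a,(440,330)),cv2.resize(b[95:245,330:490],(352,330),interpolation=2)]))
E
```

```text
time: 14.0
position: [0.5358, 0.3082, 0.3894]
tool_rot: [0.294, 3.128, -0.0]
ft_force: [0.1, 0.6, -2.5]
grip_width: 0.668
grip_force: 15.0
time: 14.62
position: [0.5329, 0.3087, 0.3772]
tool_rot: [-0.294, -3.127, 0.001]
ft_force: [0.1, 0.2, -2.2]
grip_width: 0.664
grip_force: 15.0
t 14.62 shift/fs [-0.003  -0.0049  0.0009] yaw/fs -0.0008 q7 0.58 z axis [-0. -0. -1.] tool y deg 79.3
```

View pics/w6.png

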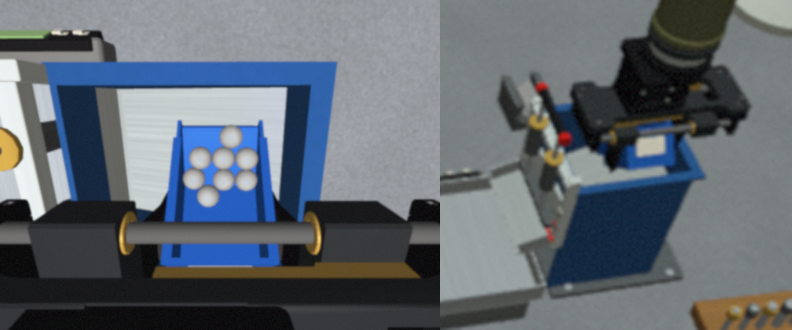

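No contact that time: the bin passed inside the rim, and the balls have only moved forward onto the ramp. I retry with more overlap.

```bash
python3 -m jog '{"translation":[[0,0,-0.03],[0,0,-0.09],[0,0,-0.15],[-0.03,0,-0.19],[-0.06,0,-0.2],[-0.08,0,-0.2],[-0.08,0,-0.2]],"yaw":[0,0,0,0,0,0,0],"jaw":[0.5,0.5,0.5,0.5,0.5,0.5,0.5]}'
python3 -m jog '{"translation":[[0,0,0.02],[0,0,0.045],[0,0,0.06],[0,0,0.07],[0,0,0.07]],"yaw":[0,0,0,0,0],"jaw":[0.5,0.5,0.5,0.5,0.5]}'
python3 - <<'E'
from h import *
go(fw(.02,-.062+.024,.215+.022),-.185+np.pi/2)
E
```

```text
time: 15.6
position: [0.5491, 0.3054, 0.4168]
tool_rot: [-0.295, -3.127, 0.001]
ft_force: [-0.6, 0.5, -1.7]
grip_width: 0.662
grip_force: 15.0
time: 16.23
position: [0.5486, 0.3058, 0.4033]
tool_rot: [-0.294, -3.128, 0.0]
ft_force: [0.5, 0.2, -2.5]
grip_width: 0.665
grip_force: 15.0
t 16.23 shift/fs [-0.003  -0.005   0.0117] yaw/fs -0.0008 q7 0.6 z axis [-0. -0. -1.] tool y deg 79.3
```

```bash
for i in 1; do python3 -m jog '{"translation":[[0,0,0.015],[0,0,0.025],[0,0,0.025]],"yaw":[0,0,0],"jaw":[0.5,0.5,0.5]}';python3 -m jog '{"translation":[[0.005,0,0.015],[0.01,0,0.02],[0.01,0,0.02]],"yaw":[0,0,0],"jaw":[0.5,0.5,0.5]}'; done | grep -E "time|posi|ft"
```

```text
time: 16.6
position: [0.5486, 0.3057, 0.3983]
ft_force: [0.3, 0.1, -1.9]
time: 16.98
position: [0.5466, 0.3062, 0.3944]
ft_force: [0.3, 0.1, -2.3]
```

```bash
cat >> h.py <<'E'
def binfit():
    p=ctrl.get_image("wrist");M=np.linalg.inv(np.array(p["mount"]))
    ds=ctrl.silhouettes("bin_grip",p)
    d=min(ds,key=lambda d:abs(d["at"][0]-284)+abs(d["at"][1]-220));r=d["region"].astype(np.uint8)
    c,_=cv2.findContours(r,0,1);r=np.zeros_like(r);cv2.fillConvexPoly(r,cv2.convexHull(np.vstack(c)),1)
    cut=270;r[cut:]=0
    ys,xs=np.nonzero(r);print("p",d["p"],"rows",ys.min(),ys.max(),"lip width",xs[ys<ys.min()+5].min(),xs[ys<ys.min()+5].max())
    G=B-[0,0,.028]
    def f(q):
        c,s=np.cos(q[2]),np.sin(q[2])
        X=np.c_[G[:,0]*c+G[:,2]*s+q[0],G[:,1],G[:,0]*s-G[:,2]*c+.164+q[1]]   # tool: x fwd, z down
        X[:,1]+=.0015
        C=np.c_[X,np.ones(len(X))]@M.T
        uv=C[:,:2]/C[:,2:3]*[p["fx"],p["fy"]]+[p["cx"],p["cy"]]
        m=np.zeros((420*4,560*4),np.uint8);cv2.fillConvexPoly(m,cv2.convexHull((uv*4+1.5).round().astype(np.int32)),1)
        m=cv2.resize(m.astype(np.float32),(560,420),interpolation=cv2.INTER_AREA);m[cut:]=0
        return -np.minimum(m,r).sum()/np.maximum(m,r).sum()
    b=min((minimize(f,[0.005,0,a],method="Nelder-Mead",options=dict(initial_simplex=[[.005,0,a],[.015,0,a],[.005,.01,a],[.005,0,a+.2]])) for a in(0,.4,.8,1.2)),key=lambda b:b.fun)
    print("bin in tool: fwd,down mm",np.round(b.x[:2]*1000,1),"tilt",round(np.degrees(b.x[2]),1),"iou",round(-b.fun,3))
    for d in ctrl.silhouettes("ball0_center",p): print("ball",round(d["p"],2),np.round(d["at"]))
E
python3 - <<'E'
from h import *
binfit()
go(fw(.02,-.038,.237),-.185+np.pi/2)
E
```

```text
p 0.91 rows 153 269 lip width 225 334
bin in tool: fwd,down mm [15.3 -2. ] tilt 41.6 iou 0.97
ball 0.75 [313. 226.]
ball 0.55 [250. 224.]
t 17.12 shift/fs [-0.0126 -0.0051 -0.032 ] yaw/fs -0.0008 q7 0.6 z axis [ 0. -0. -1.] tool y deg 79.3
```

```bash
(python3 -m jog '{"translation":[[-0.008,0,0.025],[-0.015,0,0.05],[-0.015,0,0.07],[-0.015,0,0.085],[-0.015,0,0.1],[-0.015,0,0.1]],"yaw":[0,0,0,0,0,0],"jaw":[0.5,0.5,0.5,0.5,0.5,0.5]}';python3 -m jog '{"translation":[[0,0,0.015],[0,0,0.03],[0,0,0.04],[0,0,0.05],[0,0,0.05],[0,0,0.05]],"yaw":[0,0,0,0,0,0],"jaw":[0.5,0.5,0.5,0.5,0.5,0.5]}') | grep -E "time|posi|ft"
python3 - <<'E'
from h import *
binfit()
go(fw(.02,-.038,.215),-.185+np.pi/2)
E
```

```text
time: 17.88
position: [0.5494, 0.3058, 0.3762]
ft_force: [-3.3, -2.1, 5.1]
time: 18.62
position: [0.5489, 0.3069, 0.3677]
ft_force: [-5.1, -1.4, 12.0]
p 0.73 rows 160 269 lip width 227 331
bin in tool: fwd,down mm [14.4 -6.5] tilt 46.7 iou 0.971
ball 0.59 [293. 131.]
t 18.77 shift/fs [-0.0028 -0.0107 -0.0563] yaw/fs -0.0005 q7 0.59 z axis [ 0.001  0.001 -1.   ] tool y deg 79.3
```

```bash
(python3 -m jog '{"translation":[[0.005,0,0.015],[0.01,0,0.03],[0.015,0,0.04],[0.02,0,0.045],[0.02,0,0.045],[0.02,0,0.045]],"yaw":[0,0,0,0,0,0],"jaw":[0.5,0.5,0.5,0.5,0.5,0.5]}' 8) | grep -E "time|posi|ft"
cat >> h.py <<'E'
def balls(box=None):
    p=ctrl.get_image("wrist");hsv=cv2.cvtColor(p["pixels"],cv2.COLOR_BGR2HSV)
    r=max(ctrl.silhouettes("bin_grip",p),key=lambda d:d["p"])["region"].astype(np.uint8)
    c,_=cv2.findContours(r,0,1);h=np.zeros_like(r);cv2.fillConvexPoly(h,cv2.convexHull(np.vstack(c)),1)
    h[275:]=0
    m=((hsv[...,1]<70)&(hsv[...,2]>80)&(h>0)).astype(np.uint8)
    n,l,st,ce=cv2.connectedComponentsWithStats(m)
    print("bright blobs in bin",[(int(a[4]),np.round(q).tolist()) for a,q in zip(st[1:],ce[1:]) if a[4]>40])
E
python3 - <<'E'
from h import *
binfit();balls()
go(fw(.02,-.038,.215),-.185+np.pi/2)
E
```

```text
time: 19.52
position: [0.5477, 0.3066, 0.3594]
ft_force: [2.5, -1.2, 10.4]
p 0.91 rows 161 269 lip width 225 333
bin in tool: fwd,down mm [ 15.3 -13.4] tilt 47.4 iou 0.971
ball 0.85 [202. 101.]
bright blobs in bin [(167, [215.0, 207.0]), (877, [280.0, 165.0])]
t 19.77 shift/fs [-0.0093 -0.0081 -0.0977] yaw/fs -0.0013 q7 0.58 z axis [ 0.008  0.003 -1.   ] tool y deg 79.2
```

```bash
cat >> h.py <<'E'
def ascii(p,r0,r1,c0,c1,s):
    a=cv2.resize(p["pixels"][r0:r1,c0:c1],None,fx=1/s,fy=1/s/1.8,interpolation=cv2.INTER_AREA)
    h=cv2.cvtColor(a,cv2.COLOR_BGR2HSV)
    for row in h: print("".join("b" if q[1]>110 and q[2]<110 else "B" if q[1]>110 else " .:-=+*#%@"[min(9,int(q[2])//26)] for q in row))
E
python3 - <<'E'
from h import *
p=ctrl.get_image("wrist");cv2.imwrite("pics/w7.png",p["pixels"]);ascii(p,70,290,60,420,3.2)
E
```

```text
bbbbbbbbbbbbbbbbbbbbbbbbbbbbbbbbbbbbbbbbbbbbbbbbbbbbbbbbbbbbbbbbbbbbbbbbbbbbbbbbbbbbbbbbbbbbbbbbbbbbbbbbbbbbbbBB
bbbbbbbbbbb--::bbbbbbbbbbbbbbbbbbbbbbbbbbbbbbbbbbbbbbbbbbbbbbbbbbbb-------=========+++++++********bbbbbbbbbbbbBB
bbbbbbbbbbb--------------:-------=-===-=++===+++**********###################%%%%%%%%%%%%%%%%%%%%*bbbbbbbbbbbbBB
bbbbbbbbbbb---------=*##*++*##**++*###*++*##**+*##############%%#%%%%#%%%%%%%%%%%%%%%%%%%%%%%%%%%*bbbbbbbbbbbbBB
bbbbbbbbbbb:--------+#%%#**#####**##%##**#####*+*#################################%%%%%%%%%%%%%%%+bbbbbbbbbbbBBB
bbbbbbbbbbbb--------+####***####*+*####*+##%%#*++############################%%%%%%%%%%%%%%%%%%%%+bbbbbbbbbbbBBB
bbbbbbbbbbbb---------=+**+++****+=****+++**#**++*###############################%%%%%%%%%%%%%%%%%=bbbbbbbbbbbBBB
bbbbbbbbbbbb:---------=++++*##*****++*#####****###################################%%%%%%%%%%%%%%#-bbbbbbbbbbbBBB
bbbbbbbbbbbbb--------=*###*+=**####*++############################################%%%%%%%%%%%%%%#-bbbbbbbbbbbBBB
bbbbbbbbbbbbb--------+##%##*=+*##%#*+=#%%%%%%######################################
[... 2493 characters left out ...]
B#%*bbbbbbbbbbBBBBBBBB
BBBbbb.......................:::::-+**#######+BBBBbbbbBBBBBBBBBBBBBBBBBBBBBBBBBBBBBBbbbBBBBB*+bbbbbbbbb.bbbbbbbb
BBBb.       ..               . .   bbbbbb--=-bBBBBbbbbBBBBBBBBBBBBBBBBBBBBBBBBBBBBBBbbbbBBBB::bbbbbbbbb.    .   
:b.  .    .                    ....bbbbbbbb  BBBBBbbbBBBBBBBBBBBBBBBBBBBBBBBBBBBBBBBbbbbBBBBb  bbbbbbb.....     
                              bbbbb.bbbbb   bBBBBBbbbBBBBBBBBBBBBBBBBBBBBBBBBBBBBBBBbbbbBBBBb    bbbbb:bbbb.    
                 .           .BBbbb:bbb.    bBBBBbbbbBBBBBBBBBBBBBBBBBBBBBBBBBBBBBBBbbbbBBBBB.    .bb:bbbbBb..  
.............................BBb-::::::::::::::::::::::::::::::::::::::::::::::::::::::::::::::::::::::::-BBb ..
```

All eight balls lie on the hopper floor by the gate (in rows of 4, 2, 1 and 1 in the mask printout) and the bin is empty. I lift it, carry it back and put it down on its ramp.

```bash
(python3 -m jog '{"translation":[[0.03,0,-0.04],[0.06,0,-0.12],[0.06,0,-0.25],[0.06,0,-0.4],[0.06,0,-0.55],[0.06,0,-0.68],[0.06,0,-0.76],[0.06,0,-0.78]],"yaw":[0,0,0,0,0,0,0,0],"jaw":[0.5,0.5,0.5,0.5,0.5,0.5,0.5,0.5]}' 15
python3 -m jog '{"translation":[[0,-0.1,0],[0,-0.25,0],[0,-0.4,0],[0,-0.55,0],[0,-0.7,0],[0,-0.84,0],[0,-0.95,0],[0,-1,0]],"yaw":[0,0,0,0,0,0,0.02,0.04],"jaw":[0.5,0.5,0.5,0.5,0.5,0.5,0.5,0.5]}' )| grep -E "time|posi|ft|width"
python3 - <<'E'
from h import *
binfit();go([.4553,-.264,.12],2.0363+np.pi/2)
E
```

```text
time: 20.82
position: [0.5336, 0.309, 0.5125]
ft_force: [-0.1, -0.5, -0.1]
grip_width: 0.665
time: 21.82
position: [0.4965, 0.1108, 0.511]
ft_force: [0.8, 0.4, -0.3]
grip_width: 0.666
p 0.8 rows 160 269 lip width 226 335
bin in tool: fwd,down mm [ 18.2 -12.7] tilt 52.1 iou 0.965
ball 0.5 [415. 106.]
t 21.98 shift/fs [-0.3841 -1.8539  1.1364] yaw/fs 0.252 q7 0.98 z axis [-0.  0. -1.] tool y deg 72.0
```

```bash
(python3 -m jog '{"translation":[[-0.03,-0.15,0],[-0.06,-0.3,0],[-0.1,-0.47,0],[-0.13,-0.64,0],[-0.16,-0.8,0.1],[-0.19,-0.92,0.2],[-0.2,-0.98,0.25],[-0.2,-1,0.25]],"yaw":[0.03,0.06,0.09,0.12,0.15,0.18,0.21,0.24],"jaw":[0.5,0.5,0.5,0.5,0.5,0.5,0.5,0.5]}' )| grep -E "time|posi|ft|width"
python3 - <<'E'
from h import *
go([.4553,-.264,.06],2.0363+np.pi/2)
E
```

```text
time: 22.98
position: [0.4726, -0.0921, 0.4603]
ft_force: [0.1, 0.8, -0.7]
grip_width: 0.667
t 22.98 shift/fs [-0.7161 -0.4846  1.1809] yaw/fs 0.0101 q7 0.67 z axis [-0.002  0.001 -1.   ] tool y deg 28.5
```

```bash
(python3 -m jog '{"translation":[[-0.15,-0.1,0.1],[-0.3,-0.2,0.25],[-0.45,-0.3,0.4],[-0.6,-0.4,0.58],[-0.7,-0.47,0.75],[-0.72,-0.485,0.88],[-0.72,-0.485,0.96],[-0.72,-0.485,1.0]],"yaw":[0.01,0.01,0.01,0.01,0.01,0.01,0.01,0.01],"jaw":[0.5,0.5,0.5,0.5,0.5,0.5,0.5,0.5]}'
python3 -m jog '{"translation":[[0,0,0.1],[0,0,0.18],[0,0,0.25],[0,0,0.3],[0,0,0.33],[0,0,0.35],[0,0,0.36],[0,0,0.36]],"yaw":[0,0,0,0,0,0,0,0],"jaw":[0.5,0.5,0.5,0.5,0.5,0.5,0.5,0.5]}' 8)| grep -E "time|posi|ft|width"
python3 - <<'E'
from h import *
binfit();go([.4553,-.264,.022],2.0363+np.pi/2)
E
```

```text
time: 23.98
position: [0.4577, -0.2631, 0.2609]
ft_force: [0.3, -0.0, -0.6]
grip_width: 0.665
time: 24.98
position: [0.459, -0.2659, 0.1917]
ft_force: [0.4, -3.2, 5.9]
grip_width: 0.666
p 0.64 rows 162 269 lip width 219 338
bin in tool: fwd,down mm [ 10.7 -19.5] tilt 35.3 iou 0.967
t 25.12 shift/fs [ 0.0167 -0.0125  0.0284] yaw/fs 0.0018 q7 0.79 z axis [ 0.005 -0.005 -1.   ] tool y deg 27.0
```

```bash
(python3 -m jog '{"translation":[[0,0,0.01],[0,0,0.02],[0,0,0.02],[0,0,0.02],[0,0,0.02],[0,0,-0.05],[0,0,-0.15],[0,0,-0.25]],"yaw":[0,0,0,0,0,0,0,0],"jaw":[0.5,0.5,0,0,0,0,0,0]}'
python3 -m jog '{"translation":[[0,0,-0.15],[0,0,-0.22],[0,0,-0.22]],"yaw":[0,0,0],"jaw":[0,0,0]}')| grep -E "time|posi|ft|width"
python3 - <<'E'
from h import *
binfit()
P=[wrist(),ctrl.get_image("scene"),ctrl.get_image("top")]
x0=[.4553,-.2639,0];v=[]
for p in P[1:]: v.append((p,bluemask(p,tuple(int(a) for a in proj(p,[[.447,-.247,.03]])[0]))))
for k in v+[0]:
    r=fit(B,[k] if k else v,x0);print(r.x,np.degrees(r.x[2]),r.fun)
go([*r.x[:2],.03],r.x[2]+np.pi/2)
ascii(P[0],70,290,180,400,3.2)
cv2.imwrite("pics/w8.png",P[0]["pixels"])
E
```

```text
time: 26.12
position: [0.4578, -0.2633, 0.2409]
ft_force: [0.1, 0.1, -0.4]
grip_width: 0.996
time: 26.5
position: [0.458, -0.2636, 0.2848]
ft_force: [-1.1, 0.6, -1.0]
grip_width: 0.996
p 0.67 rows 175 269 lip width 241 318
bin in tool: fwd,down mm [-16.5  88. ] tilt 3.4 iou 0.97
[ 0.46708604 -0.28156242  1.98622549] 113.802337995807 -0.8028756380081177
[ 0.45264359 -0.25205575  2.02027325] 115.75313096556673 -0.39956408739089966
[ 0.46680444 -0.28050977  2.01983647] 115.72810480831228 -0.5978206992149353
t 26.8 shift/fs [-0.099   0.0035  0.4425] yaw/fs 0.0074 q7 0.86 z axis [-0.001  0.001 -1.   ] tool y deg 27.1
=======+++++=+++=++++===+++++=++++=-b-==++++++==+++=++++++++=++++==++
====+==++=+==++++++++++++++++++++++++++++++++==+++=++++++++++++====++
+===++====+=+++++=++++++++++++++++++++++++++++++++=++++++++=+++======
===++++=+++====++=+++++++++++++++==++++++++++++===++++====++++++==+++
===++++=+++++====+++++++===+++++++++====+++++++++==++++++=++++++==+==
+====++=+++=++++=++++++++++==+++++++++++++++++++++==+++++==+==+++==+=
===+=+=++++==+=+++++++++++++++++++++++++++++++=+++++==++++=+
[... 1479 characters left out ...]

====++=============+BBBBBBBBBBBBBBBBBBBBBBBB+++++++++++++++==++++++++
++===++++==++======+BBBBBBBBBBBBBBBBBBBBBBBB++++++++===++++++++++++++
=-. :::=====+===+==+BBBBBBBBBBBBBBBBBBBBBBBB+++++++++++-::..:=+++++++
:      -+++========+BBBBBBBBBBBBBBBBBBBBBBBB+=+===++++=.     .-++++++
       :===========+BBBBBBBBBBBBBBBBBBBBBBBB+++++=++++=.       :=+++=
       :===========+BBBBBBBBBBBBBBBBBBBBBBBB++++++++++=.        .-=++
       .=+===++===++BBBBBBBBBBBBBBBBBBBBBBBB+=++++++++=           .:=
       .======+====+BBbbbbbbbbbbbbbbbbbbbBBB++++++++++-              
       :============BBbbbbbbbbbbbbbbbbbbbBB+===========.             
....................::...............................................
```

```bash
(python3 -m jog '{"translation":[[0,0,-0.15],[0,0,-0.4],[0.05,0.05,-0.65],[0.15,0.13,-0.85],[0.3,0.25,-1],[0.5,0.4,-1],[0.7,0.55,-1],[0.9,0.7,-1]],"yaw":[0,0,0,-0.04,-0.08,-0.13,-0.18,-0.23],"jaw":[0,0,0,0,0,0,0,0]}')| grep -E "time|posi|ft|width"
python3 - <<'E'
from h import *
go(fw(-.095,0,.345),-.185+np.pi/2)
E
```

```text
time: 27.8
position: [0.5005, -0.0379, 0.4831]
ft_force: [1.3, -0.2, 0.1]
grip_width: 0.998
t 27.8 shift/fs [ 0.4753  1.0842 -0.1294] yaw/fs -0.0592 q7 1.23 z axis [-0. -0. -1.] tool y deg 68.7
```

```bash
(python3 -m jog '{"translation":[[0.06,0.13,-0.05],[0.13,0.3,-0.1],[0.22,0.5,-0.13],[0.3,0.68,-0.13],[0.37,0.84,-0.13],[0.42,0.94,-0.13],[0.44,1,-0.13],[0.44,1,-0.13]],"yaw":[-0.02,-0.04,-0.06,-0.06,-0.06,-0.06,-0.06,-0.06],"jaw":[0,0,0,0,0,0,0,0]}')| grep -E "time|posi|ft|width"
python3 - <<'E'
from h import *
go(fw(-.095,0,.277),-.185+np.pi/2)
# red ends of handle in wrist view
def reds(p,box=None):
    hsv=cv2.cvtColor(p["pixels"],cv2.COLOR_BGR2HSV)
    m=cv2.inRange(hsv,(0,150,90),(8,255,255))|cv2.inRange(hsv,(172,150,90),(180,255,255))
    n,l,st,ce=cv2.connectedComponentsWithStats(m)
    return [(int(a[4]),c) for a,c in zip(st[1:],ce[1:]) if a[4]>15]
for p in(wrist(),ctrl.get_image("scene")):
    for a,c in reds(p):
        w=back(p,c,.277)[0]-FC;print(a,np.round(c),"feeder mm",np.round([w@FX*1000,w@FY*1000]))
P=[ctrl.get_image(n) for n in("scene","top")];v=[]
for p in P: v.append((p,bluemask(p,tuple(int(a) for a in proj(p,[[.46,-.27,.03]])[0]))))
for k in v+[0]:
    r=fit(B,[k] if k else v,[.465,-.28,0]);print(r.x,np.degrees(r.x[2]),r.fun)
cv2.imwrite("pics/bin.png",np.hstack([cv2.resize(P[0]["pixels"][190:290,170:270],(400,400),interpolation=2),cv2.resize(P[1]["pixels"][200:300,310:410],(400,400),interpolation=2)]))
E
```

```text
time: 28.8
position: [0.4921, 0.1792, 0.5097]
ft_force: [-0.1, -0.8, -0.3]
grip_width: 1.002
t 28.8 shift/fs [0.0258 0.0937 0.3437] yaw/fs -0.0005 q7 0.94 z axis [ 0.  0. -1.] tool y deg 79.3
255 [307. 168.] feeder mm [-94.  41.]
144 [305. 278.] feeder mm [-94. -45.]
29 [386. 157.] feeder mm [-94. -41.]
1577 [538. 324.] feeder mm [  53. -503.]
785 [170. 314.] feeder mm [-628. -364.]
1177 [181. 335.] feeder mm [-608. -409.]
[ 0.46709616 -0.2814903   2.00823932] 115.0636372980336 -0.8841599225997925
[ 0.46751676 -0.28116952  2.04072787] 116.9250942940267 -0.9675867557525635
[ 0.46744288 -0.28090537  2.04005853] 116.88674382890387 -0.924988865852356
```

```bash
(python3 -m jog '{"translation":[[0.015,0.05,0.02],[0.026,0.097,0.08],[0.026,0.097,0.18],[0.026,0.097,0.28],[0.026,0.097,0.33],[0.026,0.097,0.344],[0.026,0.097,0.344],[0.026,0.097,0.344]],"yaw":[0,0,0,0,0,0,0,0],"jaw":[0,0,0,0,0,0,0,0]}')| grep -E "time|posi|ft|width"
python3 - <<'E'
from h import *
go(fw(-.094,-.001,.277),-.185+np.pi/2)
E
```

```text
time: 30.0
position: [0.4907, 0.1991, 0.4414]
ft_force: [-0.5, -0.1, 0.1]
grip_width: 1.0
t 30.0 shift/fs [-0.0046  0.0024  0.0018] yaw/fs -0.0008 q7 0.87 z axis [ 0.001  0.    -1.   ] tool y deg 79.3
```

```bash
(python3 -m jog '{"translation":[[0,0.002,0],[0,0.002,0],[0,0.002,0],[0,0.002,0],[0,0.002,0],[0,0.002,0],[0,0.002,0],[0,0.002,0]],"yaw":[0,0,0,0,0,0,0,0],"jaw":[0.5,0.9,1,1,1,1,1,1]}' 55;python3 -m jog '{"translation":[[0,0,0],[0,0,-0.02],[0,0,-0.04],[0,0,-0.06],[0,0,-0.06]],"yaw":[0,0,0,0,0],"jaw":[1,1,1,1,1]}')| grep -E "time|posi|ft|width|grip"
```

```text
time: 31.0
position: [0.4906, 0.1993, 0.4407]
ft_force: [-0.4, 0.2, 0.0]
grip_width: 0.172
grip_force: 0.0
time: 31.62
position: [0.4906, 0.1993, 0.4527]
ft_force: [2.1, 1.6, -8.3]
grip_width: 0.121
grip_force: 55.0
```

```bash
cat >> h.py <<'E'
def gate():
    s=ctrl.get_state();o=[]
    for n in("scene","top"):
        p=ctrl.get_image(n);hsv=cv2.cvtColor(p["pixels"],cv2.COLOR_BGR2HSV)
        m=(cv2.inRange(hsv,(0,130,80),(8,255,255))|cv2.inRange(hsv,(172,130,80),(180,255,255)))
        k=np.zeros_like(m)
        for y in(-.041,.041):
            for z in(.277,.299):cv2.circle(k,tuple(proj(p,[fw(-.094,y,z)])[0].astype(int)),6,255,-1)
        m&=k
        c,l,st,ce=cv2.connectedComponentsWithStats(m)
        for a,q in zip(st[1:],ce[1:]):
            if a[4]<8: continue
            b=min(((np.hypot(*(proj(p,[fw(-.094,y,z)])[0]-q)),y,z) for y in(-.041,.041) for z in np.arange(.26,.33,.0005)))
            o.append((n,int(a[4]),np.round(q,1).tolist(),"y",b[1],"gate mm",round((b[2]-.277)*1000,1),"res px",round(b[0],1)))
    print(round(s["time"],2),"tcp z",round(s["position"][2],4),"F",np.round(s["ft_force"],1),*o,sep="\n ")
E
python3 - <<'E'
from h import *
gate()
E
```

```text
31.62
 tcp z
 0.4527
 F
 [ 2.1  1.6 -8.3]
 ('scene', 37, [387.0, 154.0], 'y', -0.041, 'gate mm', np.float64(12.0), 'res px', np.float64(0.4))
 ('top', 37, [143.8, 243.0], 'y', 0.041, 'gate mm', np.float64(12.5), 'res px', np.float64(0.3))
```

```bash
(python3 -m jog '{"translation":[[0,0,-0.015],[0,0,-0.03],[0,0,-0.04],[0,0,-0.048],[0,0,-0.05],[0,0,-0.05]],"yaw":[0,0,0,0,0,0],"jaw":[1,1,1,1,1,1]}')| grep -E "time|posi|ft|width|grip"
python3 - <<'E'
from h import *
gate()
for n in("top","scene"):
    p=ctrl.get_image(n);print([(round(d["p"],2),np.round(d["at"]).tolist(),int(d["region"].sum())) for d in ctrl.silhouettes("ball0_center",p)])
E
```

```text
time: 32.48
position: [0.4906, 0.1993, 0.4626]
ft_force: [3.8, 3.4, -11.3]
grip_width: 0.118
grip_force: 55.0
32.48
 tcp z
 0.4626
 F
 [  3.8   3.4 -11.3]
 ('scene', 35, [387.8, 151.2], 'y', -0.041, 'gate mm', np.float64(21.5), 'res px', np.float64(0.4))
 ('top', 38, [141.8, 242.5], 'y', 0.041, 'gate mm', np.float64(22.5), 'res px', np.float64(0.3))
[(0.42, [159.0, 248.0], 2410)]
[]
```

Force (11.3 N) and vision (about 22 mm) agree on half travel. I wait for the balls to run, then count those in the pan.

```bash
(python3 -m jog '{"translation":[[0,0,0],[0,0,0],[0,0,0],[0,0,0],[0,0,0],[0,0,0],[0,0,0],[0,0,0]],"yaw":[0,0,0,0,0,0,0,0],"jaw":[1,1,1,1,1,1,1,1]}';python3 -m jog '{"translation":[[0,0,0],[0,0,0],[0,0,0],[0,0,0],[0,0,0],[0,0,0],[0,0,0],[0,0,0]],"yaw":[0,0,0,0,0,0,0,0],"jaw":[1,1,1,1,1,1,1,1]}')| grep -E "time|posi|ft|width|grip"
python3 - <<'E'
from h import *
gate()
P=[ctrl.get_image("scene"),ctrl.get_image("top")]
a=cv2.resize(P[0]["pixels"][140:250,280:410],(472,400),interpolation=2)
b=cv2.resize(P[1]["pixels"][170:290,140:275],(450,400),interpolation=2)
cv2.imwrite("pics/pan.png",np.hstack([cv2.resize(a,(390,330)),cv2.resize(b,(390,347))[:330]]))
for n in("top","scene"):
    p=P[n=="top"];print([(round(d["p"],2),np.round(d["at"]).tolist(),int(d["region"].sum())) for d in ctrl.silhouettes("ball0_center",p)])
E
```

```text
time: 33.78
position: [0.4906, 0.1994, 0.4627]
ft_force: [3.7, 4.3, -10.9]
grip_width: 0.122
grip_force: 55.0
time: 34.78
position: [0.4906, 0.1994, 0.4627]
ft_force: [4.2, 3.8, -11.4]
grip_width: 0.119
grip_force: 55.0
34.77
 tcp z
 0.4627
 F
 [  4.2   3.8 -11.4]
 ('scene', 34, [387.8, 151.3], 'y', -0.041, 'gate mm', np.float64(21.5), 'res px', np.float64(0.4))
 ('top', 38, [141.8, 242.5], 'y', 0.041, 'gate mm', np.float64(22.5), 'res px', np.float64(0.3))
[]
[]
```

View pics/pan.png

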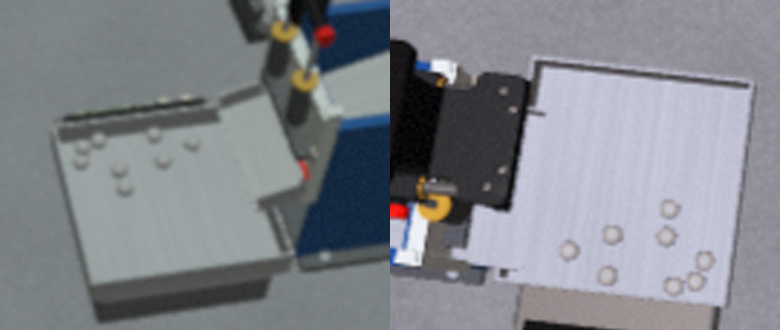

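All eight balls are in the pan: at top-crop pixels (670,208), (612,234), (667,236), (569,250), (607,275), (705,260), (696,281) and (674,286), and the scene view also shows eight. The gate is holding at half travel.

```bash
python3 -c "
from bench import ctrl
print(ctrl.close_job())"
```

```text
the job is handed in; nothing more can be done
None
```

The job is handed in at about 35 s of the 72 s allowed: all eight balls are in the scale pan, the gate is held at about 22 mm (half travel), and the empty bin is standing level on the bench, about 2 cm from where it started.

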